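Turn the spacer in the indexing fixture, index three clicks and hold

TASK

Lift the aluminium spacer block out of the four-pin nest of the indexing fixture, turn it a quarter turn and set it back down flat and centred between the pins, so that a long side faces outward, and let go of it. Then grip the black knob and turn it clockwise, feeling for the clicks, to the third stop, where the block faces the guide bush; do not overrun the third stop and do not disturb the things lying around. The job ends holding: finish while still gripping the knob at the third stop.

Things in the scene. Friction and masses are not known exactly. Their poses are not given: they have to be found in the camera images.
- spacer_center (a point): Centre of the loose plain aluminium spacer block, 50 x 30 x 30 mm (about 0.12 kg, masses vary), standing 30 mm high; its x axis runs along the 50 mm length, z up. It starts in the nest with its length along the arm (an end faces outward).
- nest (a point): Centre of the nest floor, 35 mm above the table, on the dark turning arm 80 mm from the knob's axis; x outward along the arm, y across, z up. On the 62 x 62 mm plate four round-topped pins, 10 mm across, 10 mm high, stand at x, y = +-21.5 mm: cross-shaped room for the block along x or y, with 1.5 mm play each side. Between nest and knob nothing else is higher than the nest floor.
- knob_grip (a point): Centre of the black bar knob on the fixture's upright axis, 87 mm above the table: 50 mm long (x, pointing along the arm to the nest), 16 mm wide (y), 30 mm high (15 mm above and below this point), on a stem 14 mm across (28 mm below 46 mm height). Knob, arm, nest and block turn together about the vertical through this point.
- indexer (a joint): Angle of knob and arm, rad; grows clockwise seen from above. Sprung detents every 0.419 rad (24 degrees): start stop at 0, first stop 0.419, second 0.838, third 1.257, more beyond. Turning from stop to stop takes up to about 0.15 N m; past half-way it is drawn into the next stop.
- indexer_base: Fixed grey base, origin on the knob's axis at table height; plate x -160 to 90, y -100 to 100 mm, 12 mm thick. Arm starts toward 216 degrees (counter-clockwise from x), third stop 144. There, 116 to 160 mm out, a 75 mm high steel bracket holds a guide bush, 15 mm across, mouth 100 mm from the axis, 56 mm up: 5 mm off a turned block's long side; an unturned block would hit it.
- spool: Bystander: spool of solder wire standing upright, 62 mm across, 46 mm high; origin under its centre. Leave alone.
- meter: Bystander: hand multimeter lying flat, 164 x 81 x 46 mm; origin under its centre. Leave alone.
- tape: Bystander: small black roll of tape lying flat, 58 mm across, 19 mm high; origin under its centre. Leave alone.
There are look-alikes about, which are no part of the job. Leave any brown or orange look-alike of the part that bears spacer_center alone.

How it is judged:
By the outcome, as a careful person would: the job done as asked, in the order asked, and still so for the second after the job is handed in, while the arm keeps its last pose, push and grip.
It also fails if it takes over 45 s, if anything falls off the work surface, if the arm or the gripper's body presses on something with over 40 N, if the wrist force passes 120 N, or if a joint passes its speed limit or range.

ROBOT

A 6-joint arm with a two-finger parallel gripper is mounted at the origin on the work surface; the furniture and walls round the work are solid. World frame = base frame: x ahead of the robot, y to its left, z up, the work surface at z = 0. Lengths are in m, angles in rad, forces in N, time in s.
With the tool pointing down it reaches from about 0.35 to 0.975 m from the base axis. Payload 7.1 kg.
Tool frame: the origin (TCP) lies midway between the tips of the shut fingers; the grasp point (between the pads) lies ctrl.hold_point_z behind it (ctrl.hold_point_z is the distance from the TCP to the grasp point, in m); z points along the fingers, y is the direction in which the jaws open and shut (so a half turn about z gives the same grasp; the last joint's range is limited). The gripper opens to 88 mm and grips with 3 to 60 N. Pads are 20 mm wide; open, the fingers measure 115 mm over their backs; the gripper's body (75 mm by 178 mm) begins 61 mm behind the grasp point.
Start: joints at [1.309, 0.423, 1.63, -0, 1.089, -0.019], TCP at [0.15, 0.607, 0.223] pointing down, gripper open.
Joint ranges: [-3, 3], [-0.9, 2.11], [0.09, 2.58], [-1.31, 4.45], [0.11, 2.69], [-2.54, 2.54]. Speed limits (rad/s): [2.39, 2.39, 3.01, 3.14, 3.14, 3.14].

INTERFACE

Orientations are given as a rotation vector (axis times angle).
In Python, from workcell import ctrl, imaging gives the robot as it stands.
- The arm moves only by the tool step_arm, never from a script. Its argument "targets" is a list of rows, each an object with "dp": the shift along the world's x, y, z in m, a list of three; "twist": the turn, a rotation vector about the world's x, y, z in rad, a list of three. In form: [{"dp": [dx, dy, dz], "twist": [wx, wy, wz]}, ...]. A call has 1 to 5 rows; each row shifts and turns the commanded pose from where the row before left it; what a row does not reach is not made up. A row lasts 1/8 s, in which the tool goes at most 62.5 mm and 10.7 degrees, less where a joint would pass 70% of its speed; a pose out of reach is approached as far as the arm can. A call is refused whole if a number of a shift passes 0.0625 or a number of a turn 0.188, either way. A call with a gripper value outside its range is refused whole. "claw" is the gripper's target within -1 to 1 (shut at 1, half-way at 0, fully open at -1), set as the call begins (left out, the last holds). The fingers move at their own pace and stop on an object; "squeeze" is the grip in N (left out, the last holds). Time passes only in rows, so rows that do not move let the fingers close. It gives the time, the measured TCP pose, the force and the opening at its end, in the units of the state.
- ctrl.state(): the state, without advancing time (a new reading comes with each control period).
- imaging.grab_frame(name): name is "scene" or "top"; returns (picture, depth): 400x640x3 uint8, blue, green, red; 400x640 float32, m along the optical axis (not along the pixel's ray), 0 where there is no reading.
- imaging.camera_model(name): a dict with "mtx" (3x3 intrinsics, pixels), "eye" and "attitude" of the camera in the world. Camera axes: x right, y up, looking along -z (the intrinsics and any distortion apply to the point x, -y, -z); pixel columns grow to the right and rows downward; lengths in m; the calibration is good to about 2 mm. A picture is of the moment at which its call begins. camera_model takes no time and is no camera call.
- ctrl.job_done(): hands the job in, once; it reports no verdict.
The state is a dict: "time": time; "joint_positions": joint angles; "joint_velocities": joint speeds; "joint_torque": joint torques, N m; "tool_pos": TCP position; "eef_rot": TCP orientation; "contact_force": force on the tool from outside, world axes, zero at the start; "wrist_torque": the same for the moment, N m; "finger_gap": finger opening in m.
Only numpy, scipy, OpenCV 4.12 (cv2) and the standard library are available. Lean on these libraries where they do the work, as an engineer would, in place of code of your own. Each camera call takes 0.05 s, during which the arm holds its last target.

## Working session

There is one attempt and no reset: what is moved stays moved. The work goes in short steps, Python scripts to look and compute and a tool call to move; the robot and the scene stay as the last step left them, time stands still between calls to the robot, and variables do not carry over. Pictures are saved under pics/ and viewed, and the job is handed in when it is done.

Besides the shell and the picture viewer there is one more tool, called after "Call:" by a JSON object that holds its "fn" and its "kwargs", one argument or row to a line. step_arm: Moves the arm, as the interface text tells. Its arguments: {"type":"object","properties":{"targets":{"type":"array","items":{"type":"object","properties":{"dp":{"type":"array","items":{"type":"number"}},"twist":{"type":"array","items":{"type":"number"}}}}},"claw":{"type":"number"},"squeeze":{"type":"number"}},"required":["targets"]}

```bash
ls; mkdir -p pics; python3 - <<'E'
from workcell import ctrl, imaging
import cv2, numpy as np
print(ctrl.state(), ctrl.hold_point_z)
for n in ("top","scene"):
    p,d=imaging.grab_frame(n); cv2.imwrite(f"pics/{n}0.png",p); np.savez(f"pics/{n}0.npz",p=p,d=d)
    print(n,imaging.camera_model(n))
E
```

```text
pics
{'time': 0.0, 'joint_positions': array([ 1.30898902e+00,  4.23798306e-01,  1.63068069e+00,  4.59420113e-06,
        1.08860925e+00, -1.89893794e-02]), 'joint_velocities': array([ 0.00119893, -0.00120934,  0.00158083, -0.00123505,  0.0003111 ,
       -0.00018039]), 'joint_torque': array([ 1.34533289e-03, -5.44634020e+01, -2.73680645e+01,  6.44827355e-02,
        2.28343613e-02, -1.26439754e-04]), 'tool_pos': array([0.15009849, 0.60613903, 0.22193192]), 'eef_rot': array([-3.80458557e-01, -3.11825432e+00,  2.32510682e-03]), 'contact_force': array([ 0.1288476 ,  0.09575629, -0.58864993]), 'wrist_torque': array([-0.00733707,  0.01079577, -0.02493304]), 'finger_gap': 0.08765386164938514} 0.0187
top {'mtx': array([[391.12519251,   0.        , 326.20146773],
       [  0.        , 391.12519251, 200.28408058],
       [  0.        ,   0.        ,   1.        ]]), 'eye': array([ 0.25228024, -0.06156063,  1.24391361]), 'attitude': array([ 0.15772195, -0.16038605, -1.59239539])}
scene {'mtx': array([[481.85870844,   0.        , 316.71122382],
       [  0.        , 481.85870844, 198.6991101 ],
       [  0.        ,   0.        ,   1.        ]]), 'eye': array([-0.44700345, -0.50692545,  1.16322548]), 'attitude': array([ 0.70111006, -0.42919422, -1.09025834])}
```

View pics/top0.png

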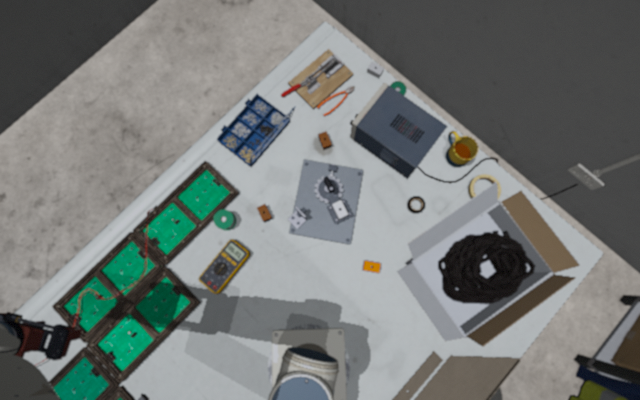

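View pics/scene0.png

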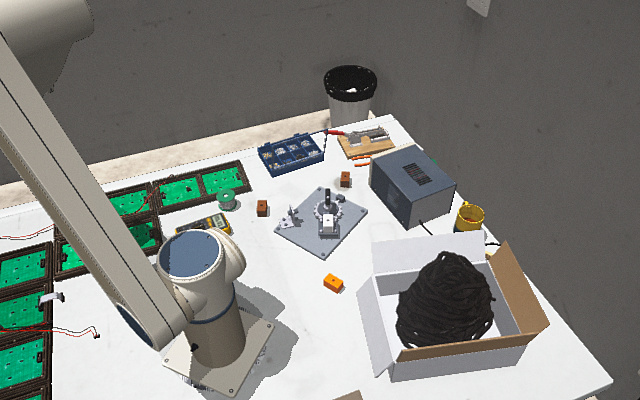

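The top view shows the grey base around (327,200), the knob near (330,187), the block near (340,209) and the bracket near (298,217). The scene view shows the knob near (327,197) and the block near (328,222). I'll zoom in on both.

```bash
cat > h.py <<'E'
import numpy as np, cv2
from scipy.spatial.transform import Rotation as R
from workcell import ctrl, imaging
def cam(n):
    m=imaging.camera_model(n); return m['mtx'],np.array(m['eye']),R.from_rotvec(m['attitude']).as_matrix()
def ray(n,uv):
    K,e,A=cam(n); uv=np.atleast_2d(np.asarray(uv,float))
    x=(uv[:,0]-K[0,2])/K[0,0]; y=(uv[:,1]-K[1,2])/K[1,1]
    return e,(A@np.stack([x,-y,-np.ones_like(x)])).T
def onplane(n,uv,z):
    e,d=ray(n,uv); return e+d*((z-e[2])/d[:,2])[:,None]
def proj(n,P):
    K,e,A=cam(n); c=(np.atleast_2d(P)-e)@A; return np.stack([K[0,0]*c[:,0]/-c[:,2]+K[0,2],K[1,1]*-c[:,1]/-c[:,2]+K[1,2]],1)
def cloud(n,d):
    v,u=np.mgrid[:400,:640]; e,dd=ray(n,np.stack([u.ravel(),v.ravel()],1)); return (e+dd*d.ravel()[:,None]).reshape(400,640,3)
E
python3 - <<'E'
from h import *
for n,(x,y,w,h) in dict(top=(280,150,100,100),scene=(265,175,110,90)).items():
    f=np.load(f"pics/{n}0.npz"); c=f['p'][y:y+h,x:x+w]
    cv2.imwrite(f"pics/{n}0z.png",cv2.resize(c,None,fx=6,fy=6,interpolation=cv2.INTER_CUBIC))
    P=cloud(n,f['d'])
    print(n,(f['d']>0).mean())
    for (u,v) in [(330,187),(340,209),(300,217),(310,175),(348,230)] if n=='top' else [(327,197),(328,222),(291,214),(345,215)]: print((u,v),P[v,u].round(3))
E
```

```text
top 0.99594140625
(330, 187) [ 0.526 -0.079  0.102]
(340, 209) [ 0.468 -0.109  0.051]
(300, 217) [0.45  0.017 0.023]
(310, 175) [ 0.59  -0.017  0.011]
(348, 230) [ 0.406 -0.133  0.013]
scene 0.995859375
(327, 197) [-0.447 -0.507  1.163]
(328, 222) [ 0.454 -0.113  0.066]
(291, 214) [0.446 0.01  0.057]
(345, 215) [ 0.546 -0.133  0.014]
```

```bash
ls pics
```

```text
scene0.npz
scene0.png
scene0z.png
top0.npz
top0.png
top0z.png
```

View pics/top0z.png

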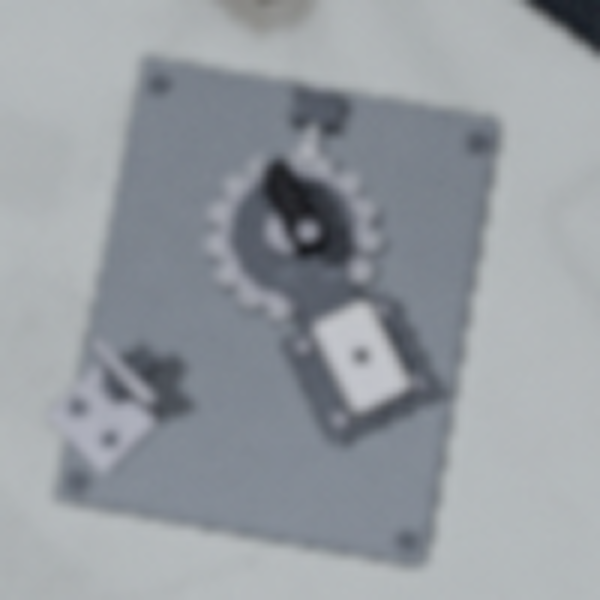

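View pics/scene0z.png

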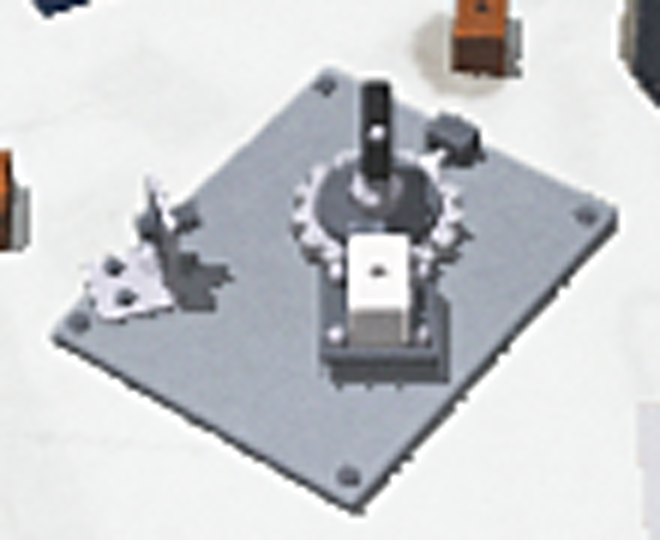

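```bash
python3 - <<'E'
from h import *
for n,(x,y,w,h) in dict(top=(280,150,100,100),scene=(265,175,110,90)).items():
    S=6
    f=np.load(f"pics/{n}0.npz"); c=f['p'][y:y+h,x:x+w]
    b=cv2.resize(c,None,fx=S,fy=S,interpolation=cv2.INTER_CUBIC)
    hsv=cv2.cvtColor(b,cv2.COLOR_BGR2HSV)
    def comps(m,z,amin,tag):
        cs,_=cv2.findContours(m.astype(np.uint8),cv2.RETR_EXTERNAL,cv2.CHAIN_APPROX_NONE)
        for k in cs:
            if cv2.contourArea(k)<amin: continue
            p=(k[:,0]+.5)/S-.5+[x,y]
            W=onplane(n,p,z)[:,:2]*1000
            r=cv2.minAreaRect(W.astype(np.float32))
            print(n,tag,'px',p.mean(0).round(1),np.round(r[0],1),np.round(r[1],1),round(r[2],1), 'box',cv2.boxPoints(r).round(0).tolist())
    v=hsv[...,2].astype(int)
    comps((v>215 if n=='top' else v>225)&(np.arange(b.shape[0])[:,None]>180),.065,1500,'block')
    comps(v<50,.102,600,'knob')
    g=(v<190)
    comps(g,.012,30000,'plate')
    print(n,'val at', [tuple(b[q]) for q in ([(355,360),(60,60),(300,150)] if n=='top' else [(290,390),(20,150),(200,240)])])
E
```

```text
top knob px [328.1 182.3] [541.8 -73.6] [31.5 18. ] 35.0 box [[524.0, -75.0], [534.0, -90.0], [560.0, -72.0], [550.0, -57.0]]
top knob px [375.6 151.9] [ 628.4 -217.8] [31.6 23.4] 88.4 box [[616.0, -233.0], [640.0, -234.0], [641.0, -202.0], [617.0, -202.0]]
top plate px [329.5 199.5] [510.8 -78.1] [329.7 328.1] 88.4 box [[342.0, -238.0], [670.0, -247.0], [679.0, 82.0], [351.0, 91.0]]
top val at [(np.uint8(127), np.uint8(122), np.uint8(120)), (np.uint8(188), np.uint8(186), np.uint8(181)), (np.uint8(141), np.uint8(131), np.uint8(123))]
scene block px [327.5 219.9] [ 462.3 -107.4] [50.3 29.4] 23.5 box [[433.0, -104.0], [445.0, -131.0], [491.0, -111.0], [479.0, -84.0]]
scene block px [318.7 238.7] [ 404.1 -107. ] [234.4 342.6] 23.4 box [[228.0, 4.0], [365.0, -311.0], [580.0, -218.0], [444.0, 97.0]]
scene knob px [327.6 201.2] [502.4 -89.2] [28.7 12.3] 23.4 box [[487.0, -89.0], [492.0, -101.0], [518.0, -89.0], [513.0, -78.0]]
scene plate px [317.7 218.8] [502.2 -62.1] [227.2 264.6] 78.1 box [[349.0, -146.0], [608.0, -201.0], [655.0, 22.0], [396.0, 76.0]]
scene val at [(np.uint8(247), np.uint8(248), np.uint8(249)), (np.uint8(242), np.uint8(242), np.uint8(242)), (np.uint8(184), np.uint8(173), np.uint8(168))]
```

```bash
python3 - <<'E'
from h import *
n='top';x,y,w,h=280,150,100,100;S=6
f=np.load("pics/top0.npz"); c=f['p'][y:y+h,x:x+w]
b=cv2.resize(c,None,fx=S,fy=S,interpolation=cv2.INTER_CUBIC); g=cv2.cvtColor(b,cv2.COLOR_BGR2GRAY)
print(g[340,350],g[380,350],g[60,60],g[300,150])
def W(k,z): return (onplane(n,(k.reshape(-1,2)+.5)/S-.5+[x,y],z)[:,:2]*1000).astype(np.float32)
def rep(m,z,a,tag):
    cs,_=cv2.findContours(m.astype(np.uint8),cv2.RETR_EXTERNAL,cv2.CHAIN_APPROX_NONE)
    for k in cs:
        if a<cv2.contourArea(k)<200000:
            r=cv2.minAreaRect(W(k,z)); print(tag,k.reshape(-1,2).mean(0).round(),np.round(r[0],1),np.round(r[1],1),round(r[2],1))
for t in (165,175,185):
  m=(g>t); m[:290]=0; m[420:]=0; m[:,:300]=0; m[:,420:]=0
  rep(m,.065,2000,f'block{t}')
for t in (150,160,166): rep(g<t,.012,100000,f'plate{t}')
for t in (50,70,80):
  m=g<t; m[:140]=0;m[270:]=0;m[:,:240]=0;m[:,345:]=0
  rep(m,.102,500,f'knob{t}')
# white dot on knob
m=(g>120); m[:215]=0;m[250:]=0;m[:,:295]=0;m[:,325:]=0
rep(m,.102,20,'dot')
# depth
P=cloud(n,f['d'])[y:y+h,x:x+w]; q=P.reshape(-1,3)
k=q[(q[:,2]>.085)&(q[:,2]<.12)]; print('knob depth',len(k),k.mean(0), cv2.minAreaRect((k[:,:2]*1000).astype(np.float32)))
k=q[(q[:,2]>.055)&(q[:,2]<.08)]; print('block depth',len(k),k.mean(0), cv2.minAreaRect((k[:,:2]*1000).astype(np.float32)))
n='scene'; f=np.load("pics/scene0.npz");x,y=265,175
P=cloud(n,f['d']); 
for nm,uv in dict(dot=(376/6-.4+265,132/6-.4+175),hole=(379/6-.4+265,271/6-.4+175)).items():
  print(nm,onplane(n,uv,.102 if nm=='dot' else .065).round(4))
print('tophole',onplane('top',(361/6-.4+280,355/6-.4+150),.065))
E
```

```text
193 194 185 130
block165 [360. 356.] [ 465.5 -107.4] [49.1 29.5] 24.4
block175 [360. 356.] [ 465.4 -107.4] [47.5 27.6] 24.4
block185 [360. 356.] [ 465.4 -107.4] [45.2 25.3] 24.4
plate150 [271. 320.] [503.4 -68.2] [201.8 250.7] 77.9
plate160 [269. 321.] [503.7 -68.1] [204.2 253.3] 78.0
plate166 [256. 328.] [504.4 -66.4] [209.2 255.3] 77.9
knob50 [304. 215.] [534.  -78.1] [50.9 21.5] 26.6
knob70 [307. 219.] [532.2 -81.1] [60.2 29.3] 27.3
knob80 [306. 216.] [531.8 -81.4] [62.5 32.1] 28.1
dot [308. 231.] [522.8 -81.6] [6.5 6.2] 88.4
knob depth 96 [ 0.5354295  -0.07533719  0.10132151] ((537.13623046875, -74.91695404052734), (49.418121337890625, 15.195131301879883), 23.388853073120117)
block depth 242 [ 0.47212073 -0.08004299  0.06623215] ((516.676025390625, -129.09628295898438), (111.23257446289062, 324.7110595703125), 35.92557907104492)
dot [[ 0.5202 -0.0815  0.102 ]]
hole [[ 0.4626 -0.1082  0.065 ]]
tophole [[ 0.46577223 -0.10770674  0.065     ]]
```

```bash
python3 - <<'E'
from h import *
s=ctrl.state(); A=R.from_rotvec(s['eef_rot']).as_matrix(); print(A.round(3)); print('jaw yaw',np.degrees(np.arctan2(A[1,1],A[0,1])))
for nm,p in dict(start=s['tool_pos'],block=(.4642,-.1075),knob=(.5373,-.0752)).items(): print(nm,np.degrees(np.arctan2(p[1],p[0])))
E
```

```text
[[-0.971  0.24  -0.   ]
 [ 0.24   0.971 -0.001]
 [-0.    -0.001 -1.   ]]
jaw yaw 76.09026178804903
start 76.09163815752771
block -13.038779895220612
knob -7.967309476608847
```

Call:
{"fn": "step_arm", "kwargs": {
  "targets": [
    {"dp":[0.0209,-0.0476,0],"twist":[0,0,-0.1655]},
    {"dp":[0.0209,-0.0476,0],"twist":[0,0,-0.1655]},
    {"dp":[0.0209,-0.0476,0],"twist":[0,0,-0.1655]},
    {"dp":[0.0209,-0.0476,0],"twist":[0,0,-0.1655]},
    {"dp":[0.0209,-0.0476,0],"twist":[0,0,-0.1655]}
  ],
  "claw": -1,
  "squeeze": 20
}}

```text
time: 0.72
tool_pos: [0.255, 0.367, 0.2225]
eef_rot: [1.609, 2.698, -0.0]
contact_force: [1.6, 0.5, 0.3]
finger_gap: 0.0878
```

Call:
{"fn": "step_arm", "kwargs": {
  "targets": [
    {"dp":[0.0209,-0.0476,0],"twist":[0,0,-0.1655]},
    {"dp":[0.0209,-0.0476,0],"twist":[0,0,-0.1655]},
    {"dp":[0.0209,-0.0476,0],"twist":[0,0,-0.1655]},
    {"dp":[0.0209,-0.0476,0],"twist":[0,0,-0.1655]},
    {"dp":[0.0209,-0.0476,0],"twist":[0,0,-0.1655]}
  ]
}}

```text
time: 1.35
tool_pos: [0.3596, 0.1291, 0.2227]
eef_rot: [2.558, 1.823, 0.0]
contact_force: [0.4, 0.7, -0.4]
finger_gap: 0.0882
```

Call:
{"fn": "step_arm", "kwargs": {
  "targets": [
    {"dp":[0.0209,-0.0476,0],"twist":[0,0,-0.1655]},
    {"dp":[0.0209,-0.0476,0],"twist":[0,0,-0.1655]},
    {"dp":[0.0209,-0.0476,0],"twist":[0,0,-0.1655]},
    {"dp":[0.0209,-0.0476,0],"twist":[0,0,-0.1655]},
    {"dp":[0.0209,-0.0476,0],"twist":[0,0,-0.1655]}
  ]
}}

```text
time: 1.98
tool_pos: [0.464, -0.1091, 0.2225]
eef_rot: [-3.075, -0.64, 0.0]
contact_force: [0.5, -0.3, -0.0]
finger_gap: 0.0876
```

```bash
cat >> h.py <<'E'
def st():
    s=ctrl.state(); A=R.from_rotvec(s['eef_rot']).as_matrix()
    print('t',round(s['time'],2),'pos',s['tool_pos'].round(4),'yaw',np.degrees(np.arctan2(A[1,1],A[0,1])).round(2),'z',A[:,2].round(3),'F',s['contact_force'].round(1),'T',s['wrist_torque'].round(2),'gap',round(s['finger_gap'],4),'q6',s['joint_positions'][5].round(2)); return s
def snap(name,boxes):
    for n,(x,y,w,h) in boxes.items():
        p,d=imaging.grab_frame(n); np.savez(f"pics/{n}{name}.npz",p=p,d=d)
        cv2.imwrite(f"pics/{n}{name}.png",cv2.resize(p[y:y+h,x:x+w],None,fx=5,fy=5,interpolation=cv2.INTER_CUBIC))
E
python3 -c "
from h import *
st()"
```

```text
t 1.98 pos [ 0.464  -0.1091  0.2225] yaw -66.49 z [-0.  0. -1.] F [ 0.5 -0.3 -0. ] T [-0.01  0.11 -0.02] gap 0.0876 q6 0.9
```

Call:
{"fn": "step_arm", "kwargs": {
  "targets": [
    {"dp":[0.0002,0.0012,-0.045],"twist":[0,0,0.006]},
    {"dp":[0,0,-0.045],"twist":[0,0,0]},
    {"dp":[0,0,-0.045],"twist":[0,0,0]},
    {"dp":[0,0,-0.03],"twist":[0,0,0]},
    {"dp":[0,0,-0.014],"twist":[0,0,0]}
  ]
}}

```text
time: 2.6
tool_pos: [0.4628, -0.1059, 0.042]
eef_rot: [-3.071, -0.658, 0.004]
contact_force: [-1.2, -0.0, 0.8]
finger_gap: 0.0878
```

```bash
python3 -c "
from h import *
st(); snap('1',dict(top=(280,150,100,100),scene=(265,175,110,90)))"
```

```text
t 2.6 pos [ 0.4628 -0.1059  0.042 ] yaw -65.81 z [-0.003  0.001 -1.   ] F [-1.2 -0.   0.8] T [-0.06  0.08 -0.05] gap 0.0878 q6 0.9
```

View pics/scene1.png

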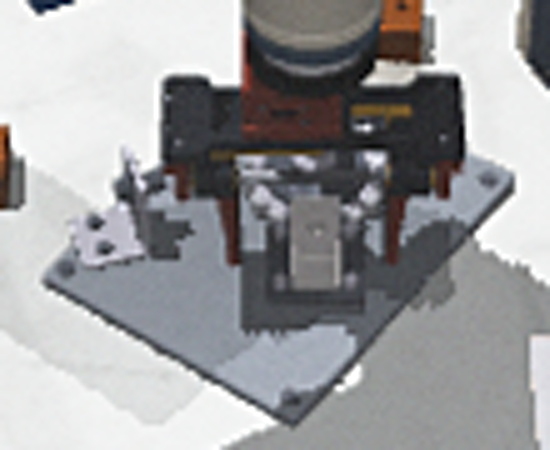

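The fingers straddle the block (block top near (315,235) in the zoom, fingertips near (235,260) and (395,260)). Closing.

Call:
{"fn": "step_arm", "kwargs": {
  "targets": [
    {"dp":[0,0,0],"twist":[0,0,0]}
  ]
}}

```text
time: 2.82
tool_pos: [0.4646, -0.1063, 0.0445]
eef_rot: [3.071, 0.658, 0.002]
contact_force: [0.4, 0.3, -0.6]
finger_gap: 0.0876
```

Call:
{"fn": "step_arm", "kwargs": {
  "targets": [
    {"dp":[0,0,0],"twist":[0,0,0]},
    {"dp":[0,0,0],"twist":[0,0,0]},
    {"dp":[0,0,0],"twist":[0,0,0]},
    {"dp":[0,0,0],"twist":[0,0,0]},
    {"dp":[0,0,0],"twist":[0,0,0]}
  ],
  "claw": 1,
  "squeeze": 20
}}

```text
time: 3.45
tool_pos: [0.4639, -0.1061, 0.0437]
eef_rot: [3.072, 0.658, 0.0]
contact_force: [0.1, -0.5, -0.1]
finger_gap: 0.0414
```

```bash
python3 -c "
from h import *
st()"
```

```text
t 3.45 pos [ 0.4639 -0.1061  0.0437] yaw -65.81 z [ 0.  0. -1.] F [ 0.1 -0.5 -0.1] T [-0.07  0.12  0.04] gap 0.0414 q6 0.9
```

Call:
{"fn": "step_arm", "kwargs": {
  "targets": [
    {"dp":[0.0004,-0.0014,0],"twist":[0,0,0]},
    {"dp":[0,0,0],"twist":[0,0,0]},
    {"dp":[0,0,0],"twist":[0,0,0]},
    {"dp":[0,0,0],"twist":[0,0,0]}
  ]
}}

```text
time: 3.95
tool_pos: [0.4644, -0.1076, 0.0436]
eef_rot: [3.072, 0.658, 0.0]
contact_force: [0.2, 0.0, -0.6]
finger_gap: 0.0299
```

```bash
python3 -c "
from h import *
st()"
```

```text
t 3.95 pos [ 0.4644 -0.1076  0.0436] yaw -65.81 z [ 0. -0. -1.] F [ 0.2  0.  -0.6] T [-0.04  0.1   0.04] gap 0.0299 q6 0.9
```

Call:
{"fn": "step_arm", "kwargs": {
  "targets": [
    {"dp":[0,0,0.01],"twist":[0,0,0]},
    {"dp":[0,0,0.015],"twist":[0,0,0]},
    {"dp":[0,0,0.02],"twist":[0,0,0]},
    {"dp":[0,0,0],"twist":[0,0,0]}
  ]
}}

```text
time: 4.45
tool_pos: [0.4657, -0.1078, 0.0906]
eef_rot: [3.07, 0.658, 0.006]
contact_force: [0.7, -0.2, -1.8]
finger_gap: 0.0301
```

Call:
{"fn": "step_arm", "kwargs": {
  "targets": [
    {"dp":[0,0,0],"twist":[0,0,0.157]},
    {"dp":[0,0,0],"twist":[0,0,0.157]},
    {"dp":[0,0,0],"twist":[0,0,0.157]},
    {"dp":[0,0,0],"twist":[0,0,0.157]},
    {"dp":[0,0,0],"twist":[0,0,0.157]}
  ]
}}

```text
time: 5.08
tool_pos: [0.4641, -0.1075, 0.0884]
eef_rot: [-2.581, -1.79, 0.0]
contact_force: [-1.1, 0.3, -1.0]
finger_gap: 0.0299
```

Call:
{"fn": "step_arm", "kwargs": {
  "targets": [
    {"dp":[0,0,0],"twist":[0,0,0.157]},
    {"dp":[0,0,0],"twist":[0,0,0.157]},
    {"dp":[0,0,0],"twist":[0,0,0.157]},
    {"dp":[0,0,0],"twist":[0,0,0.157]},
    {"dp":[0,0,0],"twist":[0,0,0.153]}
  ]
}}

```text
time: 5.7
tool_pos: [0.464, -0.1074, 0.0884]
eef_rot: [-1.706, -2.638, 0.0]
contact_force: [0.5, -0.9, -1.3]
finger_gap: 0.0298
```

Call:
{"fn": "step_arm", "kwargs": {
  "targets": [
    {"dp":[0,0,0],"twist":[0,0,0]},
    {"dp":[0,0,0],"twist":[0,0,0]}
  ]
}}

```text
time: 5.95
tool_pos: [0.4642, -0.1075, 0.0886]
eef_rot: [-1.717, -2.631, 0.0]
contact_force: [0.1, 0.0, -1.4]
finger_gap: 0.0299
```

```bash
python3 -c "
from h import *
st(); snap('2',dict(top=(280,150,100,100),scene=(265,175,110,90)))"
```

```text
t 5.95 pos [ 0.4642 -0.1075  0.0886] yaw 23.76 z [-0.  0. -1.] F [ 0.1  0.  -1.4] T [-0.11  0.06  0.  ] gap 0.0299 q6 -0.67
```

View pics/scene2.png

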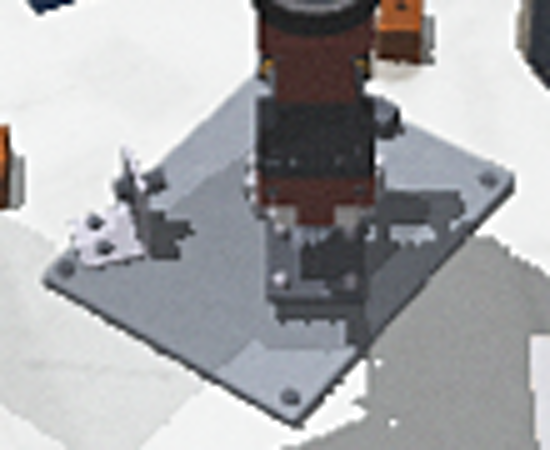

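View pics/top2.png

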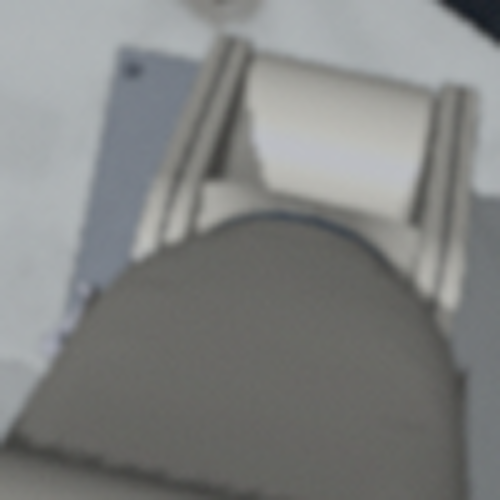

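The turned block is in hand above the nest. The empty nest shows pins near (280,230), (280,280) and (350,282) in the scene zoom. I'll measure them for the nest centre.

```bash
python3 - <<'E'
from h import *
f=np.load('pics/scene2.npz')['p']
c=f[205:245,310:350]; cv2.imwrite('pics/pins2.png',cv2.resize(c,None,fx=15,fy=15,interpolation=cv2.INTER_CUBIC))
a=np.radians(203.9);ax=np.array([.5373,-.0752]);ex=np.array([np.cos(a),np.sin(a)]);ey=np.array([-ex[1],ex[0]])
for sx in(1,-1):
  for sy in(1,-1):
    P=ax+ex*(.08+.0215*sx)+ey*.0215*sy
    print(sx,sy,proj('scene',[*P,.043])[0].round(2), 'in zoom',((proj('scene',[*P,.043])[0]-[310,205]+.5)*15).round())
print(proj('scene',[*(ax+ex*.08),.035]).round(1))
E
```

```text
1 1 [334.87 229.33] in zoom [381. 372.]
1 -1 [320.88 229.4 ] in zoom [171. 374.]
-1 1 [334.64 218.95] in zoom [377. 217.]
-1 -1 [320.92 219.03] in zoom [171. 218.]
[[327.8 225.8]]
```

View pics/pins2.png

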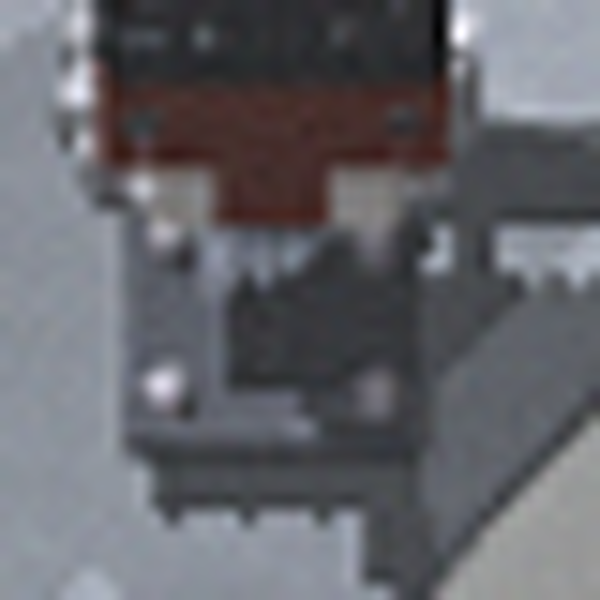

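```bash
python3 - <<'E'
from h import *
uv=np.array([(163,385),(375,390),(163,232),(375,238)])/15-.5+[310,205]
P=onplane('scene',uv,.043)*1000; print(P.round(1),P.mean(0).round(1))
m=P[:,:2]-P[:,:2].mean(0); d=(P[1]-P[0]+P[3]-P[2])[:2]; print(np.degrees(np.arctan2(d[1],d[0])), np.linalg.norm(d)/2)
E
```

```text
[[ 432.3  -96.5   43. ]
 [ 448.4 -136.8   43. ]
 [ 470.8  -79.3   43. ]
 [ 486.9 -120.5   43. ]] [ 459.6 -108.3   43. ]
-68.48165706742364 43.796893796654864
```

```bash
python3 - <<'E'
from h import *
f=np.load('pics/top0.npz')['p']
c=f[195:228,322:360]; cv2.imwrite('pics/pinst.png',cv2.resize(c,None,fx=16,fy=16,interpolation=cv2.INTER_CUBIC))
f=np.load('pics/scene0.npz')['p']
c=f[205:245,310:350]; cv2.imwrite('pics/pinss.png',cv2.resize(c,None,fx=15,fy=15,interpolation=cv2.INTER_CUBIC))
E
```

```text
(no output)
```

View pics/pinst.png

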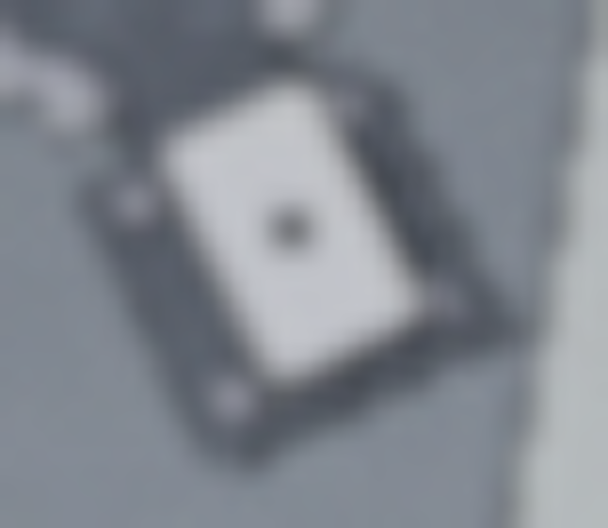

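View pics/pinss.png

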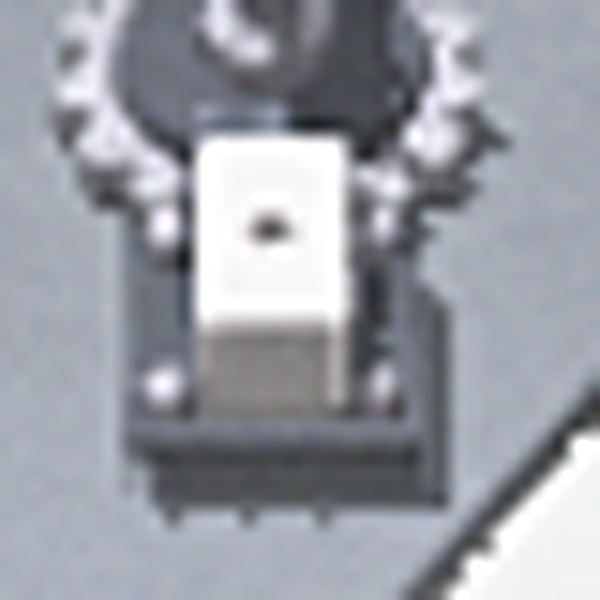

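```bash
python3 - <<'E'
from h import *
uv=np.array([(135,202),(232,398),(448,297),(350,107)])/16-.5+[322,195]
for z in(.042,.045):
  P=onplane('top',uv,z)[:,:2]*1000; print('top',P.round(1).tolist(),P.mean(0).round(1))
uv=np.array([(163,225),(160,385),(382,383),(385,222)])/15-.5+[310,205]
for z in(.042,.045):
  P=onplane('scene',uv,z)[:,:2]*1000; print('scene',P.round(1).tolist(),P.mean(0).round(1))
# triangulate pin centroid and block hole
def tri(a,b):
  e1,d1=ray('top',a);e2,d2=ray('scene',b);d1=d1[0]/np.linalg.norm(d1);d2=d2[0]/np.linalg.norm(d2)
  t=np.linalg.lstsq(np.stack([d1,-d2],1),e2-e1,rcond=None)[0]; p,q=e1+t[0]*d1,e2+t[1]*d2
  return ((p+q)/2*1000).round(1),round(np.linalg.norm(p-q)*1000,1)
print('nest',tri(proj('top',[0,0,0])[0]*0+np.array([(135,202),(232,398),(448,297),(350,107)]).mean(0)/16-.5+[322,195],uv.mean(0)))
print('hole',tri(np.array((291,230))/16-.5+[322,195],np.array((271,229))/15-.5+[310,205]))
E
```

```text
top [[476.0, -78.1], [436.8, -95.8], [455.5, -138.5], [493.8, -120.7]] [ 465.5 -108.3]
top [[475.4, -78.0], [436.3, -95.7], [455.0, -138.3], [493.2, -120.6]] [ 465.  -108.1]
scene [[473.4, -78.1], [432.9, -95.6], [451.5, -137.0], [492.7, -120.3]] [ 462.6 -107.7]
scene [[471.0, -79.2], [430.5, -96.7], [449.1, -138.0], [490.2, -121.3]] [ 460.2 -108.8]
nest (array([ 465.4, -107.5,   39. ]), np.float64(1.9))
hole (array([ 465.6, -106.9,   61.6]), np.float64(1.5))
```

Call:
{"fn": "step_arm", "kwargs": {
  "targets": [
    {"dp":[0,0,-0.015],"twist":[0,0,0.002]},
    {"dp":[0,0,-0.012],"twist":[0,0,0]},
    {"dp":[0,0,-0.006],"twist":[0,0,0]},
    {"dp":[0,0,0],"twist":[0,0,0]}
  ]
}}

```text
time: 6.55
tool_pos: [0.4638, -0.1074, 0.0549]
eef_rot: [-1.709, -2.634, 0.001]
contact_force: [0.2, -0.8, -1.4]
finger_gap: 0.03
```

Call:
{"fn": "step_arm", "kwargs": {
  "targets": [
    {"dp":[0,0,-0.002],"twist":[0,0,0]},
    {"dp":[0,0,-0.001],"twist":[0,0,0]},
    {"dp":[0,0,0],"twist":[0,0,0]}
  ]
}}

```text
time: 6.92
tool_pos: [0.4644, -0.1076, 0.0528]
eef_rot: [1.71, 2.635, 0.0]
contact_force: [-0.5, -0.4, -2.1]
finger_gap: 0.03
```

```bash
python3 -c "
from h import *
st()"
```

```text
t 6.92 pos [ 0.4644 -0.1076  0.0528] yaw 24.03 z [ 0. -0. -1.] F [-0.5 -0.4 -2.1] T [-0.04  0.04  0.02] gap 0.03 q6 -0.67
```

Call:
{"fn": "step_arm", "kwargs": {
  "targets": [
    {"dp":[0,0,-0.001],"twist":[0,0,0]},
    {"dp":[0,0,-0.001],"twist":[0,0,0]},
    {"dp":[0,0,0],"twist":[0,0,0]}
  ]
}}

```text
time: 7.3
tool_pos: [0.4643, -0.1075, 0.0506]
eef_rot: [-1.71, -2.635, 0.0]
contact_force: [0.5, -0.5, -1.0]
finger_gap: 0.0297
```

Call:
{"fn": "step_arm", "kwargs": {
  "targets": [
    {"dp":[0,0,-0.001],"twist":[0,0,0]},
    {"dp":[0,0,-0.001],"twist":[0,0,0]},
    {"dp":[0,0,0],"twist":[0,0,0]}
  ]
}}

```text
time: 7.68
tool_pos: [0.4643, -0.1075, 0.0486]
eef_rot: [-1.71, -2.635, 0.0]
contact_force: [0.6, 1.1, -1.9]
finger_gap: 0.0295
```

```bash
python3 -c "
from h import *
st(); snap('3',dict(scene=(265,175,110,90)))"
```

```text
t 7.67 pos [ 0.4643 -0.1075  0.0486] yaw 24.04 z [-0.  0. -1.] F [ 0.6  1.1 -1.9] T [-0.06  0.1   0.04] gap 0.0295 q6 -0.67
```

View pics/scene3.png

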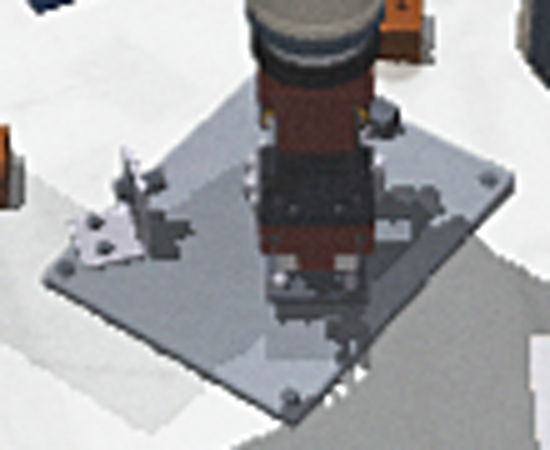

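No contact so far, so the block is between the pins (outer pins at (280,280) and (348,282), unmoved). Continuing down to the floor.

Call:
{"fn": "step_arm", "kwargs": {
  "targets": [
    {"dp":[0,0,-0.0015],"twist":[0,0,0]},
    {"dp":[0,0,-0.0015],"twist":[0,0,0]},
    {"dp":[0,0,-0.001],"twist":[0,0,0]},
    {"dp":[0,0,0],"twist":[0,0,0]}
  ]
}}

```text
time: 8.22
tool_pos: [0.4642, -0.1075, 0.0445]
eef_rot: [-1.71, -2.635, 0.0]
contact_force: [-0.1, -0.3, -1.1]
finger_gap: 0.0296
```

Call:
{"fn": "step_arm", "kwargs": {
  "targets": [
    {"dp":[0,0,-0.0008],"twist":[0,0,0]},
    {"dp":[0,0,0],"twist":[0,0,0]}
  ]
}}

```text
time: 8.48
tool_pos: [0.4643, -0.1075, 0.0438]
eef_rot: [-1.71, -2.635, -0.0]
contact_force: [-0.1, -0.8, -1.2]
finger_gap: 0.0302
```

Call:
{"fn": "step_arm", "kwargs": {
  "targets": [
    {"dp":[0,0,-0.0005],"twist":[0,0,0]},
    {"dp":[0,0,0],"twist":[0,0,0]}
  ]
}}

```text
time: 8.72
tool_pos: [0.4644, -0.1076, 0.0436]
eef_rot: [1.71, 2.635, -0.0]
contact_force: [-0.8, -0.3, 3.8]
finger_gap: 0.0297
```

Call:
{"fn": "step_arm", "kwargs": {
  "targets": [
    {"dp":[0,0,0],"twist":[0,0,0]},
    {"dp":[0,0,0],"twist":[0,0,0]},
    {"dp":[0,0,0],"twist":[0,0,0]}
  ],
  "claw": -0.05
}}

```text
time: 9.1
tool_pos: [0.4643, -0.1075, 0.0433]
eef_rot: [-1.71, -2.635, -0.0]
contact_force: [0.1, 1.2, -0.6]
finger_gap: 0.0463
```

Call:
{"fn": "step_arm", "kwargs": {
  "targets": [
    {"dp":[0,0,0.01],"twist":[0,0,0]},
    {"dp":[0,0,0.02],"twist":[0,0,0]},
    {"dp":[0,0,0.04],"twist":[0,0,0]},
    {"dp":[0,0,0.05],"twist":[0,0,0]}
  ]
}}

```text
time: 9.6
tool_pos: [0.4636, -0.1074, 0.1645]
eef_rot: [-1.709, -2.634, 0.001]
contact_force: [1.0, -0.5, 0.1]
finger_gap: 0.0459
```

```bash
python3 -c "
from h import *
st(); snap('4',dict(top=(280,150,100,100),scene=(265,175,110,90)))"
```

```text
t 9.6 pos [ 0.4636 -0.1074  0.1645] yaw 24.03 z [-0.002  0.    -1.   ] F [ 1.  -0.5  0.1] T [-0.08 -0.02 -0.03] gap 0.0459 q6 -0.67
```

View pics/scene4.png

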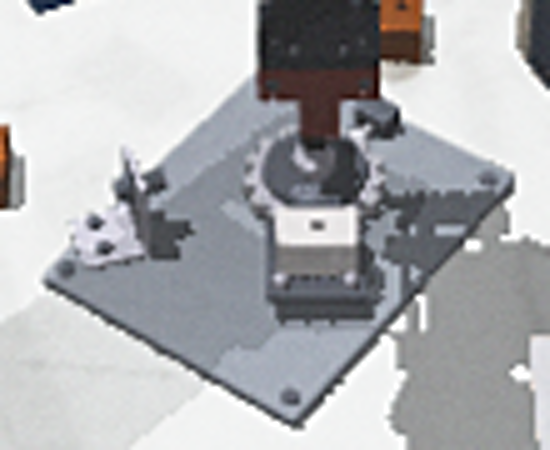

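The block now lies with a long side outward, top at (275–360, 205–245), with the outer pins at (280,280) and (350,280). I'll measure the centring.

```bash
python3 - <<'E'
from h import *
f=np.load('pics/scene4.npz')['p']; x,y,S=310,205,15
b=cv2.resize(f[205:245,310:350],None,fx=15,fy=15,interpolation=cv2.INTER_CUBIC); cv2.imwrite('pics/pins4.png',b)
g=cv2.cvtColor(b,cv2.COLOR_BGR2GRAY)
for t in(190,205,215):
  cs,_=cv2.findContours((g>t).astype(np.uint8),cv2.RETR_EXTERNAL,cv2.CHAIN_APPROX_NONE)
  for k in cs:
    if 8000<cv2.contourArea(k)<60000:
      p=(k[:,0]+.5)/S-.5+[x,y]; r=cv2.minAreaRect((onplane('scene',p,.065)[:,:2]*1000).astype(np.float32)); print(t,np.round(r[0],1),np.round(r[1],1),round(r[2],1))
E
```

```text
190 [ 463.5 -106.2] [35.  52.2] 21.7
205 [ 463.6 -106.7] [32.9 50.2] 22.3
215 [ 463.  -107.3] [30.3 49. ] 23.1
```

View pics/pins4.png

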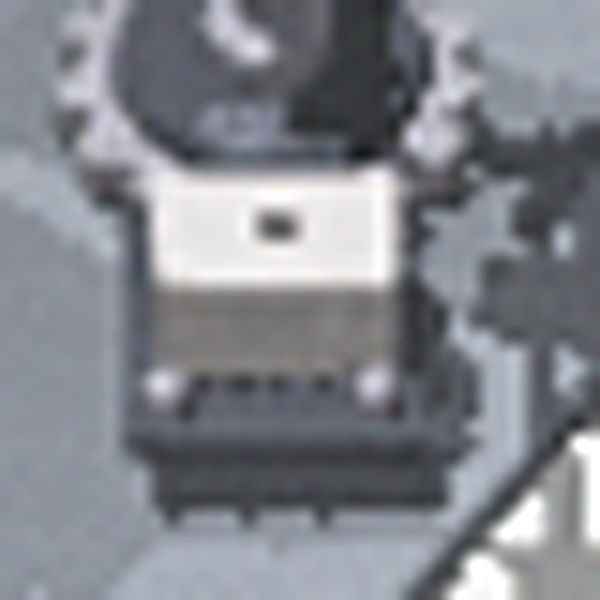

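Centred within about 1 mm by the top-face fit against the pins and plate. Now to the knob.

Call:
{"fn": "step_arm", "kwargs": {
  "targets": [
    {"dp":[0.0073,0.0032,0],"twist":[0,0,0.157]},
    {"dp":[0.0073,0.0032,0],"twist":[0,0,0.157]},
    {"dp":[0.0073,0.0032,0],"twist":[0,0,0.157]},
    {"dp":[0.0073,0.0032,0],"twist":[0,0,0.157]},
    {"dp":[0.0073,0.0032,0],"twist":[0,0,0.157]}
  ]
}}

```text
time: 10.32
tool_pos: [0.5006, -0.0913, 0.163]
eef_rot: [-0.564, -3.09, -0.0]
contact_force: [0.4, -0.0, 0.1]
finger_gap: 0.0461
```

Call:
{"fn": "step_arm", "kwargs": {
  "targets": [
    {"dp":[0.0073,0.0032,0],"twist":[0,0,0.157]},
    {"dp":[0.0073,0.0032,0],"twist":[0,0,0.157]},
    {"dp":[0.0073,0.0032,0],"twist":[0,0,0.157]},
    {"dp":[0.0073,0.0032,0],"twist":[0,0,0.157]},
    {"dp":[0.0073,0.0032,0],"twist":[0,0,0.157]}
  ]
}}

```text
time: 10.95
tool_pos: [0.5371, -0.0754, 0.1629]
eef_rot: [0.661, -3.071, -0.0]
contact_force: [-0.2, -0.6, -0.5]
finger_gap: 0.0461
```

Call:
{"fn": "step_arm", "kwargs": {
  "targets": [
    {"dp":[0,0,0],"twist":[0,0,0]},
    {"dp":[0,0,0],"twist":[0,0,0]}
  ]
}}

```text
time: 11.2
tool_pos: [0.5368, -0.0755, 0.1631]
eef_rot: [0.648, -3.073, -0.0]
contact_force: [-1.2, -0.6, 0.2]
finger_gap: 0.046
```

```bash
python3 -c "
from h import *
st(); snap('5',dict(scene=(265,145,110,110)))"
```

```text
t 11.2 pos [ 0.5368 -0.0755  0.1631] yaw 113.82 z [-0.001  0.    -1.   ] F [-1.2 -0.6  0.2] T [0.1  0.01 0.03] gap 0.046 q6 -2.15
```

View pics/scene5.png

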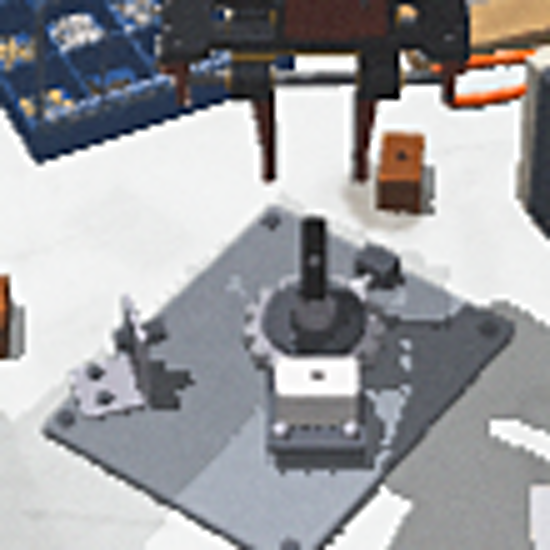

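The fingertips at (270,180) and (360,180) are centred on the knob at (313,250), and the block sits level in the nest. Descending.

Call:
{"fn": "step_arm", "kwargs": {
  "targets": [
    {"dp":[0.0004,0.0003,-0.03],"twist":[0,0,0]},
    {"dp":[0,0,-0.03],"twist":[0,0,0]},
    {"dp":[0,0,-0.02],"twist":[0,0,0]},
    {"dp":[0,0,-0.0135],"twist":[0,0,0]},
    {"dp":[0,0,0],"twist":[0,0,0]}
  ]
}}

```text
time: 11.88
tool_pos: [0.5371, -0.0752, 0.0692]
eef_rot: [0.651, -3.072, -0.001]
contact_force: [-0.2, -0.5, 0.4]
finger_gap: 0.0462
```

Call:
{"fn": "step_arm", "kwargs": {
  "targets": [
    {"dp":[0,0,0],"twist":[0,0,0]},
    {"dp":[0,0,0],"twist":[0,0,0]},
    {"dp":[0,0,0],"twist":[0,0,0]},
    {"dp":[0,0,0],"twist":[0,0,0]},
    {"dp":[0,0,0],"twist":[0,0,0]}
  ],
  "claw": 1,
  "squeeze": 35
}}

```text
time: 12.5
tool_pos: [0.5377, -0.0746, 0.0704]
eef_rot: [-0.652, 3.073, 0.001]
contact_force: [-1.0, 5.0, 5.4]
finger_gap: 0.016
```

```bash
python3 -c "
from h import *
st()"
```

```text
t 12.5 pos [ 0.5377 -0.0746  0.0704] yaw 113.97 z [ 0.     0.001 -1.   ] F [-1.   5.   5.4] T [0.88 0.28 0.01] gap 0.016 q6 -2.15
```

Call:
{"fn": "step_arm", "kwargs": {
  "targets": [
    {"dp":[0,0,0],"twist":[0,0,-0.05]},
    {"dp":[0,0,0],"twist":[0,0,-0.05]},
    {"dp":[0,0,0],"twist":[0,0,-0.05]}
  ]
}}

```text
time: 12.88
tool_pos: [0.5378, -0.0748, 0.0704]
eef_rot: [-0.419, 3.113, 0.001]
contact_force: [-1.7, 4.4, 5.4]
finger_gap: 0.0158
```

```bash
python3 -c "
from h import *
st()"
```

```text
t 12.88 pos [ 0.5378 -0.0748  0.0704] yaw 105.32 z [ 0.  0. -1.] F [-1.7  4.4  5.4] T [0.67 0.22 0.15] gap 0.0158 q6 -2.0
```

Call:
{"fn": "step_arm", "kwargs": {
  "targets": [
    {"dp":[0,0,0],"twist":[0,0,-0.05]},
    {"dp":[0,0,0],"twist":[0,0,-0.05]},
    {"dp":[0,0,0],"twist":[0,0,-0.05]}
  ]
}}

```text
time: 13.25
tool_pos: [0.5378, -0.0749, 0.0704]
eef_rot: [-0.184, 3.136, 0.0]
contact_force: [-2.3, 2.7, 4.7]
finger_gap: 0.0158
```

```bash
python3 -c "
from h import *
st()"
```

```text
t 13.25 pos [ 0.5378 -0.0749  0.0704] yaw 96.72 z [ 0.  0. -1.] F [-2.3  2.7  4.7] T [ 0.5   0.19 -0.02] gap 0.0158 q6 -1.85
```

Call:
{"fn": "step_arm", "kwargs": {
  "targets": [
    {"dp":[0,0,0],"twist":[0,0,-0.05]},
    {"dp":[0,0,0],"twist":[0,0,-0.05]},
    {"dp":[0,0,0],"twist":[0,0,-0.019]},
    {"dp":[0,0,0],"twist":[0,0,0]}
  ]
}}

```text
time: 13.75
tool_pos: [0.5379, -0.0751, 0.0704]
eef_rot: [0.001, 3.141, 0.0]
contact_force: [-2.8, 2.4, 5.1]
finger_gap: 0.0156
```

```bash
python3 -c "
from h import *
st(); snap('6',dict(scene=(265,145,110,110)))"
```

```text
t 13.75 pos [ 0.5379 -0.0751  0.0704] yaw 89.97 z [ 0.  0. -1.] F [-2.8  2.4  5.1] T [ 0.46  0.21 -0.06] gap 0.0156 q6 -1.73
```

View pics/scene6.png

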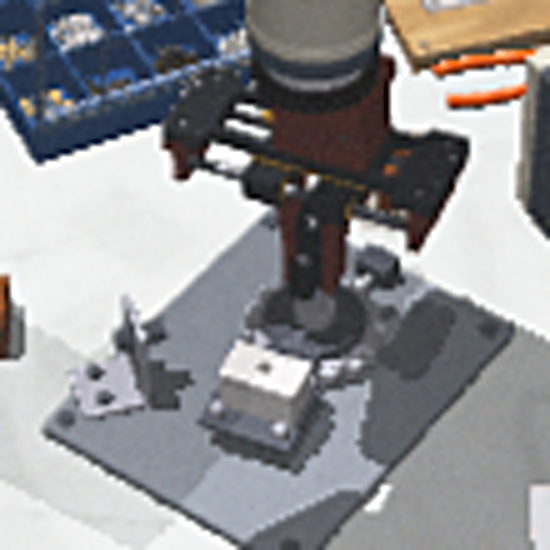

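At the first stop: the block and arm have swung with the knob to (265,375) in the zoom, towards the bracket at (125,360). Continuing to the second.

Call:
{"fn": "step_arm", "kwargs": {
  "targets": [
    {"dp":[0,0,0],"twist":[0,0,-0.05]},
    {"dp":[0,0,0],"twist":[0,0,-0.05]},
    {"dp":[0,0,0],"twist":[0,0,-0.05]},
    {"dp":[0,0,0],"twist":[0,0,-0.05]},
    {"dp":[0,0,0],"twist":[0,0,-0.05]}
  ]
}}

```text
time: 14.42
tool_pos: [0.5378, -0.0754, 0.0704]
eef_rot: [0.394, 3.116, -0.001]
contact_force: [-1.6, -1.2, 5.5]
finger_gap: 0.0162
```

Call:
{"fn": "step_arm", "kwargs": {
  "targets": [
    {"dp":[0,0,0],"twist":[0,0,-0.05]},
    {"dp":[0,0,0],"twist":[0,0,-0.05]},
    {"dp":[0,0,0],"twist":[0,0,-0.05]},
    {"dp":[0,0,0],"twist":[0,0,-0.019]},
    {"dp":[0,0,0],"twist":[0,0,0]}
  ]
}}

```text
time: 15.05
tool_pos: [0.5377, -0.0756, 0.0704]
eef_rot: [0.654, 3.072, -0.001]
contact_force: [-1.9, -0.8, 5.3]
finger_gap: 0.0155
```

```bash
python3 -c "
from h import *
st(); snap('7',dict(scene=(265,145,110,110)))"
```

```text
t 15.05 pos [ 0.5377 -0.0756  0.0704] yaw 65.98 z [ 0.    -0.001 -1.   ] F [-1.9 -0.8  5.3] T [-0.1   0.33 -0.05] gap 0.0155 q6 -1.31
```

View pics/scene7.png

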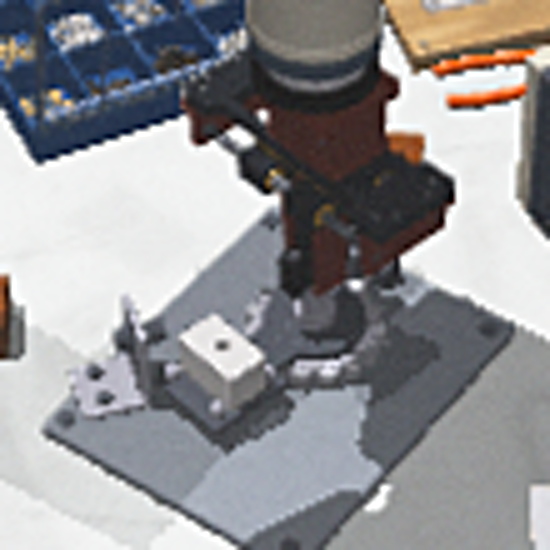

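Second stop: the block at (222,360) is still level in the nest, next to the bracket at (130,340). Now the third, with torque checks.

Call:
{"fn": "step_arm", "kwargs": {
  "targets": [
    {"dp":[0,0,0],"twist":[0,0,-0.05]},
    {"dp":[0,0,0],"twist":[0,0,-0.05]},
    {"dp":[0,0,0],"twist":[0,0,-0.05]},
    {"dp":[0,0,0],"twist":[0,0,-0.05]},
    {"dp":[0,0,0],"twist":[0,0,-0.05]}
  ]
}}

```text
time: 15.72
tool_pos: [0.5376, -0.0759, 0.0704]
eef_rot: [1.033, 2.967, -0.001]
contact_force: [-3.3, -2.8, 5.8]
finger_gap: 0.016
```

```bash
python3 -c "
from h import *
st()"
```

```text
t 15.72 pos [ 0.5376 -0.0759  0.0704] yaw 51.6 z [-0.    -0.001 -1.   ] F [-3.3 -2.8  5.8] T [-0.4   0.36  0.12] gap 0.016 q6 -1.06
```

Call:
{"fn": "step_arm", "kwargs": {
  "targets": [
    {"dp":[0,0,0],"twist":[0,0,-0.05]},
    {"dp":[0,0,0],"twist":[0,0,-0.05]},
    {"dp":[0,0,0],"twist":[0,0,-0.04]},
    {"dp":[0,0,0],"twist":[0,0,-0.02]},
    {"dp":[0,0,0],"twist":[0,0,0]}
  ]
}}

```text
time: 16.35
tool_pos: [0.5375, -0.0761, 0.0704]
eef_rot: [1.266, 2.875, -0.002]
contact_force: [-3.5, -3.0, 6.2]
finger_gap: 0.0161
```

```bash
python3 -c "
from h import *
st(); snap('8',dict(scene=(265,145,110,110),top=(270,140,110,110)))"
```

```text
t 16.35 pos [ 0.5375 -0.0761  0.0704] yaw 42.48 z [-0.    -0.001 -1.   ] F [-3.5 -3.   6.2] T [-0.53  0.45 -0.16] gap 0.0161 q6 -0.9
```

View pics/scene8.png

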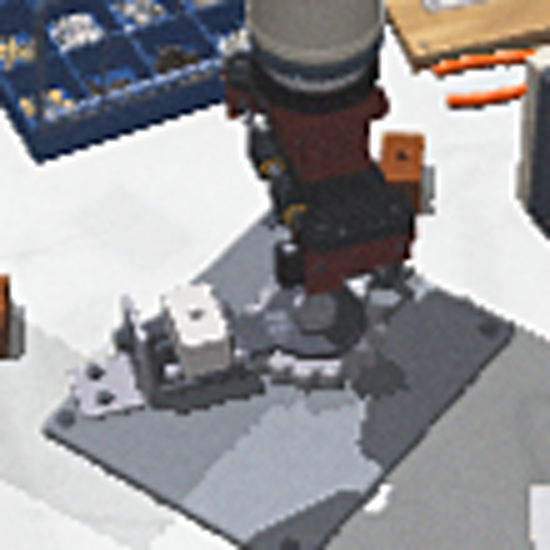

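View pics/top8.png

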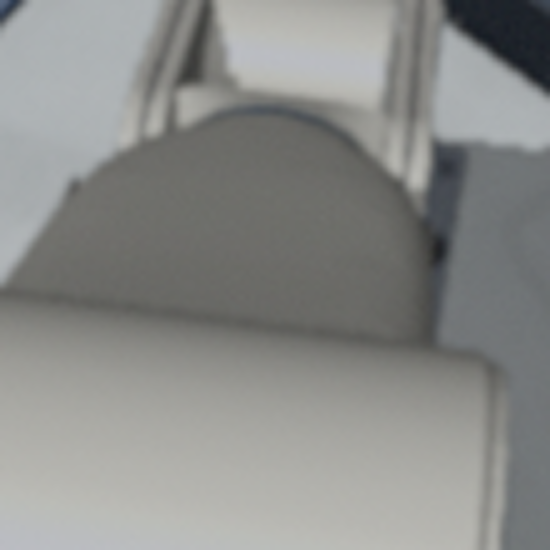

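Call:
{"fn": "step_arm", "kwargs": {
  "targets": [
    {"dp":[0,0,0],"twist":[0,0,-0.009]},
    {"dp":[0,0,0],"twist":[0,0,0]},
    {"dp":[0,0,0],"twist":[0,0,0]}
  ]
}}

```text
time: 16.82
tool_pos: [0.5374, -0.0761, 0.0704]
eef_rot: [1.278, 2.87, -0.002]
contact_force: [-3.2, -3.5, 6.1]
finger_gap: 0.0163
```

```bash
python3 -c "
from h import *
st()"
```

```text
t 16.82 pos [ 0.5374 -0.0761  0.0704] yaw 41.99 z [-0.    -0.001 -1.   ] F [-3.2 -3.5  6.1] T [-0.56  0.44 -0.01] gap 0.0163 q6 -0.89
```

Call:
{"fn": "step_arm", "kwargs": {
  "targets": [
    {"dp":[0,0,0],"twist":[0,0,-0.004]},
    {"dp":[0,0,0],"twist":[0,0,0]},
    {"dp":[0,0,0],"twist":[0,0,0]}
  ]
}}

```text
time: 17.2
tool_pos: [0.5374, -0.076, 0.0704]
eef_rot: [1.283, 2.867, -0.002]
contact_force: [-3.7, -2.4, 6.6]
finger_gap: 0.0162
```

```bash
python3 -c "
from h import *
st(); 
a=np.radians(131.9);ax=np.array([.5374,-.0751]);ex=np.array([np.cos(a),np.sin(a)])
P,d=imaging.grab_frame('scene'); np.savez('pics/scene9.npz',p=P,d=d)
b=cv2.resize(P[193:228,290:322],None,fx=16,fy=16,interpolation=cv2.INTER_CUBIC); 
for off in (-25,25):
  for w in (-15,15):
    ey=np.array([-ex[1],ex[0]]); q=proj('scene',[*(ax+ex*(.08+w/1000)+ey*off/1000),.065])[0]; cv2.circle(b,tuple(int(t) for t in (q-[290,193]+.5)*16),4,(0,0,255),-1)
cv2.imwrite('pics/s9.png',b)
"
```

```text
t 17.2 pos [ 0.5374 -0.076   0.0704] yaw 41.77 z [-0.    -0.001 -1.   ] F [-3.7 -2.4  6.6] T [-0.55  0.53  0.1 ] gap 0.0162 q6 -0.89
```

View pics/s9.png

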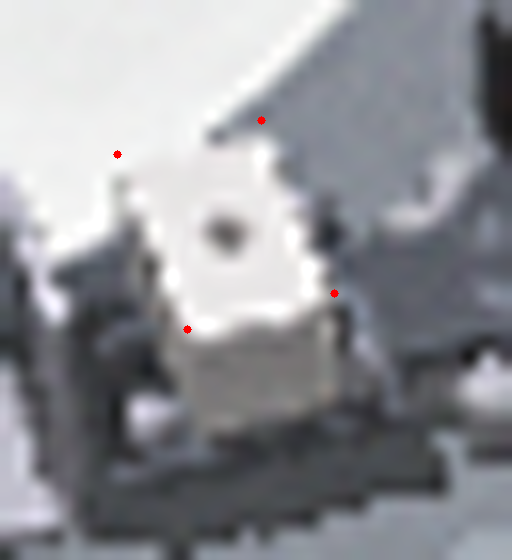

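The torque about the axis crosses zero at the nominal 72° (-0.16, then -0.01, then +0.10), so I'll go back 0.004 rad to sit on the stop. The block's top face, centred near (225,235), has the predicted heading (red points), within about 1 px of the scene camera's known offset.

Call:
{"fn": "step_arm", "kwargs": {
  "targets": [
    {"dp":[0,0,0],"twist":[0,0,0.004]},
    {"dp":[0,0,0],"twist":[0,0,0]},
    {"dp":[0,0,0],"twist":[0,0,0]},
    {"dp":[0,0,0],"twist":[0,0,0]}
  ]
}}

```text
time: 17.75
tool_pos: [0.5374, -0.076, 0.0704]
eef_rot: [1.278, 2.87, -0.002]
contact_force: [-3.4, -4.1, 6.3]
finger_gap: 0.0161
```

```bash
python3 -c "
from h import *
st(); print(ctrl.job_done())"
```

```text
t 17.75 pos [ 0.5374 -0.076   0.0704] yaw 41.99 z [-0.    -0.001 -1.   ] F [-3.4 -4.1  6.3] T [-0.56  0.46  0.01] gap 0.0161 q6 -0.89
the job is handed in; nothing more can be done
None
```

I lifted the block, turned it a quarter turn, set it down flat between the pins with a long side outward, and let go. I then gripped the knob, turned it clockwise through the first two stops to the third, and handed the job in at 17.75 s while still gripping it.

**Last checks:**
- **Third stop:** the gripper had turned 71.98° (third stop is 72°). The torque about the knob's axis was 0.01 N m and had crossed zero at that angle. While feeling for this I went about 0.2° past the stop and came back.
- **Forces:** the largest contact force I read was about 8 N.
- **Block seating:** it touched the floor at the same height it was gripped at. It is centred to about 1 mm, as far as the images can tell. At the third stop it was still level in the nest, facing the guide bush with no sign of touching it.
- **Bystanders:** I moved nothing near them, but took no separate final picture of the spool, meter or tape.

**Disagreements:** the two cameras differ by about 3 mm in x, so I used their mean, and the block went between the pins without touching them. In the last picture the block lies about 1 px off its predicted outline, as that camera offset would give. The top camera could not check the end pose because the arm blocked its view.

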